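Flip open the tea and sugar boxes on the kitchen counter

TASK

Breakfast is about to be served: open both wooden boxes on the counter, the tea box and the sugar box, in either order. Using only the fingers, push each lid up by the finger pull at its front and swing it back past upright, without flinging it, so that it leans open against its hinge stop and stays there by itself. Do not pinch or grip anything, leave the boxes standing where they are, and do not disturb the mug, the spice jar or the pepper mill.

Things in the scene. Friction and masses are not known exactly. Their poses are not given: they have to be found in the camera images.
- tea_box: The tea (larger) box: a plain brown wooden counter box, 150 mm deep (its x), 210 mm wide (its y), 85 mm high to the rim, standing loose on rubber feet, about 1.3 kg with its contents. Origin: centre of its underside. Its front faces its own -x (roughly the robot), its hinges are along the back. Its walls are 9 mm thick.
- tea_lid (a joint): Angle of the tea (larger) box's lid, rad: 0 shut, growing as its front edge rises and swings back over the hinges; the hinges stop it at 1.92, leaning back. The lid is a 150 by 210 mm wooden board 12 mm thick, about 0.26 kg, on free-moving, lightly damped hinges: let go before upright (about 1.5) it falls shut; beyond that it falls open against the stop.
- tea_pull (a point): Middle of the lower front edge of the finger pull of the tea (larger) box's lid; moves with the lid. The pull is a wooden tab 90 mm wide and 12 mm thick that juts 20 mm out beyond the box's front, level with the lid; under it the front of the box is open air down to the counter. Its axes are the lid's: x from the pull to the hinge, z out of the lid's top face.
- tea_hinge (a point): Middle of the hinge line of the tea (larger) box, at the top of its back wall, 170 mm from the tea_pull point. The hinge line runs along the box's y.
- sugar_box: The sugar (smaller) box: a plain brown wooden counter box, 115 mm deep (its x), 135 mm wide (its y), 70 mm high to the rim, standing loose on rubber feet, about 0.9 kg with its contents. Origin: centre of its underside. Its front faces its own -x (roughly the robot), its hinges are along the back. Its walls are 9 mm thick.
- sugar_lid (a joint): Angle of the sugar (smaller) box's lid, rad: 0 shut, growing as its front edge rises and swings back over the hinges; the hinges stop it at 1.92, leaning back. The lid is a 115 by 135 mm wooden board 12 mm thick, about 0.13 kg, on free-moving, lightly damped hinges: let go before upright (about 1.5) it falls shut; beyond that it falls open against the stop.
- sugar_pull (a point): Middle of the lower front edge of the finger pull of the sugar (smaller) box's lid; moves with the lid. The pull is a wooden tab 70 mm wide and 12 mm thick that juts 20 mm out beyond the box's front, level with the lid; under it the front of the box is open air down to the counter. Its axes are the lid's: x from the pull to the hinge, z out of the lid's top face.
- sugar_hinge (a point): Middle of the hinge line of the sugar (smaller) box, at the top of its back wall, 135 mm from the sugar_pull point. The hinge line runs along the box's y.
- mug: White ceramic mug, 76 mm across, 92 mm high, standing between the two boxes; a bystander. Origin: centre of its underside.
- spice_jar: Amber glass spice jar with a black cap, 46 mm across, 105 mm high, standing to one side of the boxes; a bystander. Origin: centre of its underside.
- pepper_mill: Turned dark wooden pepper mill, 54 mm across at the foot, 158 mm high, standing on the other side of the boxes; a bystander. Origin: centre of its underside.
Mind the look-alikes: they are no part of the job. Leave any red look-alike of the sugar_box alone.

How it is judged:
By the outcome, as a careful person would: the job done as asked, in the order asked, and still so for the second after the job is handed in, with the robot touching nothing.
It also fails if it takes over 61 s, if anything falls off the work surface, if the arm or the gripper's body presses on something with over 40 N, if the wrist force passes 120 N, or if a joint passes its speed limit or range.

ROBOT

A 7-joint arm with a two-finger parallel gripper is mounted at the origin on the work surface. World frame = base frame: x ahead of the robot, y to its left, z up, the work surface at z = 0. Lengths are in m, angles in degrees, forces in N, time in s.
With the tool pointing down it reaches from about 0.425 to 0.875 m from the base axis. Payload 4.7 kg.
Tool frame: the origin (TCP) lies midway between the tips of the shut fingers; the grasp point (between the pads) lies 19 mm behind it; z points along the fingers, y is the line along which they close (so a half turn about z gives the same grasp; the last joint's range is limited). The gripper opens to 87 mm and grips with 3 to 60 N. Pads are 19 mm wide; open, the fingers measure 117 mm over their backs; the gripper's body (75 mm by 190 mm) begins 51 mm behind the grasp point.
Start: joints at [0.808, 18.392, -4.016, 83.108, 1.295, 78.541, -3.26], TCP at [0.65, -0, 0.223] pointing down, gripper open.
Joint ranges: [-163.93, 163.93], [-17.29, 119.83], [-79.2, 71.16], [3.27, 140.29], [-89.18, 269.18], [5.43, 117.66], [-154.24, 154.24]. Speed limits (degrees/s): [147.25, 147.25, 180, 180, 180, 180, 180].

INTERFACE

Orientations are given as [roll, pitch, yaw] about the fixed x, y, z axes, in that order (R = Rz(yaw) Ry(pitch) Rx(roll)).
In Python, from cell import env, viewer, boxes_of, masks_of gives the robot as it stands. The module is installed in compiled form; this text tells all that it offers.
- The arm moves only by the tool apply_moves, never from a script. Its argument "moves" is a list of rows, each a list of 7 numbers: the shift along the tool's x, y, z scaled (see below), then the turn, a rotation vector about the tool's x, y, z scaled (see below), then the opening, from 0 (shut) to 1 (fully open). A call has 1 to 20 rows; each row is the pose to reach, as a shift and turn from the pose commanded when the call began, along the tool's axes at that moment; what a row does not reach only later rows make up. The controller multiplies each number of a shift by 0.2 m and each number of a turn by 1.5 rad. A row lasts 1/10 s, in which the tool goes at most 50 mm and 8.59 degrees, less where a joint would pass 70% of its speed; a pose out of reach is approached as far as the arm can. A call with a number of a shift or a turn outside -1 to 1 is refused whole. A call with a gripper value outside its range is refused whole. The fingers move at their own pace and stop on an object; "grip_force" is the grip in N (left out, the last holds). Time passes only in rows, so rows that repeat a pose let the fingers close. It gives the time, the measured TCP pose, the force, the opening and the grip force at its end, in the units of the state.
- env.get_obs(): the state, without advancing time (a new reading comes with each control period).
- viewer.read_camera(name): name is "scene" or "side" or "wrist"; returns the picture (420x560x3 uint8, red, green, blue); there is no depth.
- viewer.get_calibration(name): a dict with "fov_y" (degrees; the focal length in pixels is half the picture's height over the tangent of half this angle, whatever the lens; pixels are square), "cx", "cy" (the principal point, pixels), "k1" (the pictures are not rectified: a ray, as slopes to the right and down, at radius r is drawn at 1 + k1 r^2 times it, then the intrinsics apply), "position" and "orientation" of the camera in the world. Camera axes: x right, y up, looking along -z (the intrinsics and any distortion apply to the point x, -y, -z); pixel columns grow to the right and rows downward; lengths in m; the calibration is good to about 2 mm. A picture is of the moment at which its call begins: read the wrist's pose just before it. get_calibration takes no time and is no camera call; for the wrist camera it gives the pose at the moment of the call.
- env.sign_off(): hands the job in; it is judged then, once.
Trained networks look in the newest picture that a camera, given by its name, has taken for a name from the list of things; names that differ only in an ending like _2 or _b are one class to them, and where a whole thing is asked for, a point or a joint stands for the part that bears it (a point fixed in the world has none). Each returns a list of dicts, best first, with "conf" (0 to 1); they miss things now and then, are a little off and sometimes report something else, mostly with a low value. They report only what shows in the picture. A call takes as long as a camera call. They do not tell look-alikes from the thing itself.
- boxes_of(camera, target): "location" ([column, row] in pixels, amid what is visible of it).
- masks_of(camera, target): "pixels" (420x560 bool, what is visible of it) and "location" ([column, row] in pixels, amid what is visible of it).
The state is a dict: "time_s": time; "qpos": joint angles; "joint_velocities": joint speeds; "effort": joint torques, N m; "tool_pos": TCP position; "tool_rot": TCP orientation; "force": force on the tool from outside, world axes, zero at the start; "wrist_torque": the same for the moment, N m; "grip_width": finger opening in m; "grasp_force": force on a finger pad.
Only numpy, scipy, OpenCV 4.12 (cv2) and the standard library are available. Lean on these libraries where they do the work, as an engineer would, in place of code of your own. Each camera call takes 0.05 s, during which the arm holds its last target. There are 200 camera calls.

## Working session

There is one attempt and no reset: what is moved stays moved. The work goes in short steps, Python scripts to look and compute and a tool call to move; the robot and the scene stay as the last step left them, time stands still between calls to the robot, and variables do not carry over. Pictures are saved under pics/ and viewed, at most 10 in all, crops included, and the job is handed in when it is done.

Besides the shell and the picture viewer there is one more tool, called after "Request:" by a JSON object that holds its "fn" and its "kwargs". apply_moves: Moves the arm, as the interface text tells. Shifts and turns lie within -1 to 1; 1 stands for 0.2 m of shift or 1.5 rad of turn. Its arguments: {"type":"object","properties":{"moves":{"type":"array","items":{"type":"array","items":{"type":"number","minimum":-1,"maximum":1}}},"grip_force":{"type":"number"}},"required":["moves"]}

```bash
mkdir -p pics; cat > h.py <<'E'
import numpy as np, cv2
from scipy.spatial.transform import Rotation as R
from cell import env, viewer, boxes_of, masks_of
def K(c):
    f=210/np.tan(np.radians(c['fov_y'])/2); return f
def Rc(c):
    o=np.array(c['orientation'],float)
    return o if o.shape==(3,3) else (R.from_euler('xyz',o,degrees=True).as_matrix() if o.size==3 else R.from_quat(o).as_matrix())
def ray(c,uv):
    f=K(c); p=np.array([(uv[0]-c['cx'])/f,(uv[1]-c['cy'])/f]); q=p.copy()
    for _ in range(20): q=p/(1+c['k1']*(q@q))
    return Rc(c)@np.array([q[0],-q[1],-1])
def onz(c,uv,z):
    d=ray(c,uv); P=np.array(c['position']); return P+d*(z-P[2])/d[2]
def proj(c,X):
    x=Rc(c).T@(np.array(X)-np.array(c['position'])); s=np.array([x[0],-x[1]])/-x[2]
    s=s*(1+c['k1']*(s@s)); return s*K(c)+[c['cx'],c['cy']]
E
python3 - <<'E'
from h import *
ims=[]
for n in ['scene','side']:
    im=viewer.read_camera(n); ims.append(im); cv2.imwrite(f'pics/{n}0.png',im[:,:,::-1])
    c=viewer.get_calibration(n); print(n,c)
    for t in ['tea_box','tea_lid','tea_pull','tea_hinge','sugar_box','sugar_lid','sugar_pull','sugar_hinge','mug','spice_jar','pepper_mill']:
        print(t,[(round(b['conf'],2),np.round(b['location']).tolist()) for b in boxes_of(n,t)])
print(env.get_obs())
E
```

```text
scene {'fov_y': 56.358028172488545, 'cx': 285.54919518045125, 'cy': 206.75353231120326, 'k1': -0.0009074582425116866, 'position': array([ 1.48357095, -0.24668336,  0.7925584 ]), 'orientation': array([ 5.35326347e+01, -5.65307041e-02,  7.51868131e+01])}
tea_box [(0.78, [215.0, 226.0])]
tea_lid [(0.77, [213.0, 215.0])]
tea_pull [(0.95, [214.0, 220.0]), (0.45, [216.0, 224.0])]
tea_hinge [(0.95, [215.0, 224.0])]
sugar_box [(0.74, [346.0, 207.0]), (0.74, [362.0, 262.0]), (0.7, [363.0, 168.0])]
sugar_lid [(0.96, [366.0, 160.0]), (0.84, [345.0, 199.0]), (0.67, [367.0, 256.0])]
sugar_pull [(0.74, [367.0, 159.0]), (0.64, [368.0, 253.0]), (0.61, [348.0, 197.0])]
sugar_hinge [(0.81, [364.0, 262.0]), (0.77, [364.0, 165.0]), (0.73, [345.0, 205.0]), (0.57, [284.0, 216.0])]
mug [(0.8, [284.0, 216.0]), (0.73, [216.0, 224.0])]
spice_jar [(0.61, [391.0, 188.0])]
pepper_mill [(0.81, [137.0, 249.0]), (0.18, [213.0, 216.0])]
side {'fov_y': 51.736604838565654, 'cx': 277.0636765931685, 'cy': 208.03542502615448, 'k1': -0.052639585838200505, 'position': array([ 0.20544206, -0.69659184,  0.88706926]), 'orient
[... 742 characters left out ...]
pos': array([ 0.80751192, 18.39334705, -4.01768071, 83.10820319,  1.29528683,
       78.54255935, -3.25917402]), 'joint_velocities': array([-0.05941601,  0.03965813, -0.00806846,  0.06013224, -0.00721055,
        0.12923042, -0.03566661]), 'effort': array([ 4.16022285e-04, -4.91105855e+01, -4.02233675e-01, -3.12771928e+01,
       -6.34025806e-02,  3.37307097e-02,  3.24275902e-05]), 'tool_pos': array([ 6.50003703e-01, -1.05915134e-05,  2.22564875e-01]), 'tool_rot': array([1.79998950e+02, 2.62045882e-03, 9.00036815e+01]), 'force': array([-0.13732871, -0.23442398,  0.23056706]), 'wrist_torque': array([ 0.03456853, -0.03727108, -0.00280653]), 'grasp_force': 0.0, 'grip_width': 0.0870110915177909}
```

View pics/scene0.png

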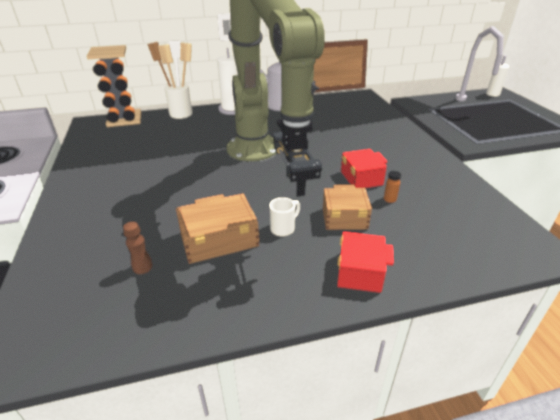

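View pics/side0.png

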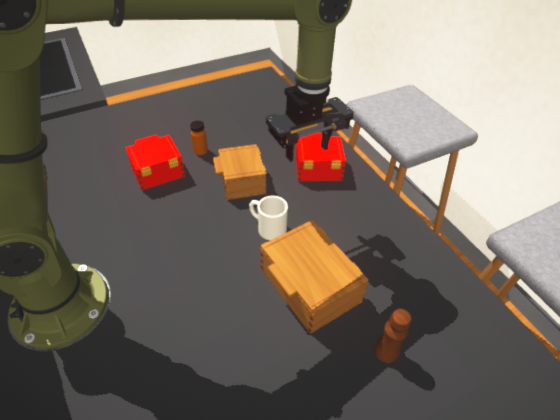

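Scene: the tea box is at (215,226), and the brown sugar box at (346,207). The sugar candidates are the brown one and two red look-alikes at (363,168) and (362,262). In the side view brown is (244,171), red (156,158) and (319,158), tea (312,274). I choose the brown one. Next I fit poses by silhouette.

```bash
cat > fit.py <<'E'
from h import *
from scipy.optimize import minimize
dims=dict(tea=(.150,.210,.085,.090),sugar=(.115,.135,.070,.070))
def T(p,X):
    a=p[2]; return np.array(X)@np.array([[np.cos(a),np.sin(a),0],[-np.sin(a),np.cos(a),0],[0,0,1]])+[p[0],p[1],0]
def parts(n):
    d,w,h,t=dims[n]
    B=[[sx*d/2,sy*w/2,z] for sx in(-1,1) for sy in(-1,1) for z in(0,h+.012)]
    P=[[x,sy*t/2,z] for x in(-d/2,-d/2-.02) for sy in(-1,1) for z in(h,h+.012)]
    return B,P
def sil(c,n,p):
    m=np.zeros((1680,2240),np.uint8)
    for X in parts(n):
        uv=np.array([proj(c,x) for x in T(p,X)])
        cv2.fillConvexPoly(m,cv2.convexHull(np.round((uv+.5)*4).astype(np.int32)),1)
    return cv2.resize(m.astype(np.float32),(560,420),interpolation=cv2.INTER_AREA)
E
python3 - <<'E'
from fit import *
ims={n:viewer.read_camera(n) for n in['scene','side']}
C={n:viewer.get_calibration(n) for n in ims}
loc=dict(tea=dict(scene=(215,226),side=(312,274)),sugar=dict(scene=(346,207),side=(244,171)))
cl={}
for b in loc:
    M={}
    for n in ims:
        r=[m for m in masks_of(n,b+'_box')]
        m=min(r,key=lambda m:np.hypot(*(np.array(m['location'])-loc[b][n])))
        M[n]=m['pixels'].astype(np.float32); print(b,n,m['conf'],m['pixels'].sum())
    x0=np.mean([onz(C[n],loc[b][n],dims[b][2]/2)[:2] for n in ims],axis=0)
    cost=lambda p,ns=('scene','side'):sum(np.abs(sil(C[n],b,p)-M[n]).sum()/M[n].sum() for n in ns)
    best=min((minimize(cost,[*x0,a],method='Nelder-Mead',options=dict(initial_simplex=[[*x0,a],[x0[0]+.02,x0[1],a],[x0[0],x0[1]+.02,a],[*x0,a+.15]],xatol=1e-4,fatol=1e-4)) for a in(-.4,-.1,.2,.5)),key=lambda r:r.fun)
    p=best.x; print(b,p[:2].round(4),np.degrees(p[2]).round(1),best.fun)
    for n in ims:
        print('  ',n,cost(p,(n,)))
        o=ims[n]
        for X in parts(b):
            uv=[proj(C[n],x) for x in T(p,X)]
            for i in range(8):
                for k in(1,2,4):
                    if not i&k: cv2.line(o,*[tuple(int(v*16+8) for v in uv[j]) for j in(i,i|k)],(0,255,255),1,cv2.LINE_AA,4)
for b,zz in(('mug',.046),('spice_jar',.05),('pepper_mill',.08)):
    for n in ims:
        r=boxes_of(n,b); print(b,n,onz(C[n],r[0]['location'],zz)[:2].round(3) if r else None)
for b,q in(('redA',((363,168),(156,158))),('redB',((362,262),(319,158)))):
    print(b,[onz(C[n],u,.04)[:2].round(3) for n,u in zip(ims,q)])
a=ims['scene'][140:300,100:410]; s=ims['side'][110:340,120:420]
a=cv2.resize(a,(400,206),interpolation=cv2.INTER_CUBIC)
s=cv2.resize(s,(500,383),interpolation=cv2.INTER_CUBIC)
o=np.zeros((595,500,3),np.uint8); o[:206,:400]=a; o[210:593]=s
cv2.imwrite('pics/fit.png',o[:,:,::-1])
E
```

```text
tea scene 0.91 4293
tea side 0.72 7285
tea [ 0.5538 -0.2132] 5.7 0.05698860436677933
   scene 0.030573025
   side 0.02641558
sugar scene 0.84 1938
sugar side 0.71 2209
sugar [0.5567 0.1974] -14.0 0.10917292535305023
   scene 0.04534314
   side 0.06382979
mug scene None
mug side [ 0.555 -0.007]
spice_jar scene [0.496 0.385]
spice_jar side [0.489 0.391]
pepper_mill scene [ 0.649 -0.43 ]
pepper_mill side [ 0.619 -0.44 ]
redA [array([0.338, 0.356]), array([0.346, 0.363])]
redB [array([0.796, 0.151]), array([0.791, 0.148])]
```

View pics/fit.png

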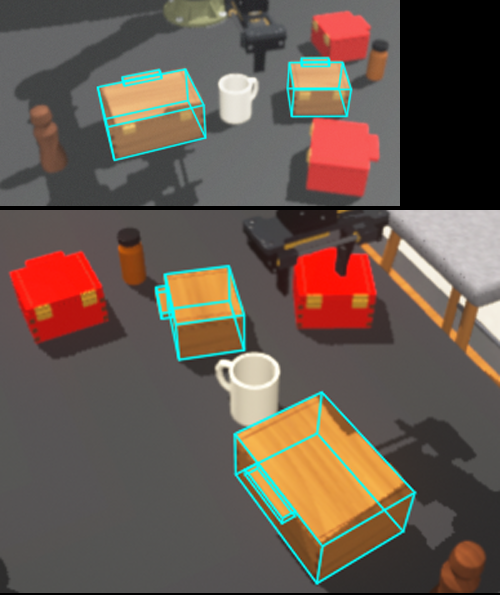

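The overlay matches both brown boxes, and the red ones are excluded. Plan: shut the fingers, tilt them about 40° forward, hook the tips under the pull and follow its arc.

```bash
cat > plan.py <<'E'
from fit import *
pose=dict(tea=(.5538,-.2132,np.radians(5.7)),sugar=(.5567,.1974,np.radians(-14)))
def rot(b,tau): # tool orientation
    return R.from_euler('z',pose[b][2])*R.from_euler('y',-tau,degrees=True)*R.from_euler('x',180,degrees=True)
def pull(b,th,tau,s=.018,dy=0,adv=0.):  # TCP in world so that the finger's top corner drives the pull at lid angle th
    d,w,h,t=dims[b]; r=d+.02; ta=np.radians(tau)
    E=np.array([d/2-r*np.cos(th),h+r*np.sin(th)])
    u=np.array([np.sin(ta),-np.cos(ta)]) if th<np.pi/2-ta else np.array([np.cos(th),-np.sin(th)])
    X=np.array([np.cos(ta),np.sin(ta)]); c=E+s*u-(.0095-adv)*X
    return T(pose[b],[[c[0],dy,c[1]]])[0]
def bx(b,x,z,y=0): return T(pose[b],[[x,y,z]])[0]
def rows(tg,cur=None):
    o=env.get_obs() if cur is None else None
    p0,R0=(o['tool_pos'],R.from_euler('xyz',o['tool_rot'],degrees=True)) if o else cur
    for P,Q in tg:
        print((R0.inv().apply(P-p0)/.2).round(3).tolist(),((R0.inv()*Q).as_rotvec()/1.5).round(3).tolist(),np.round(P,3))
E
python3 - <<'E'
from plan import *
Q=rot('tea',40); Q0=rot('tea',0)
rows([(np.array([.5,-.2,.23]),Q0),(bx('tea',-.15,.16),Q),(bx('tea',-.13,.06),Q),(pull('tea',0,40)-[0,0,.008],Q)])
E
```

```text
[-1.0, -0.75, -0.037] [0.0, -0.0, 0.981] [ 0.5  -0.2   0.23]
[-1.14, -1.228, 0.313] [-0.341, 0.377, 0.938] [ 0.405 -0.228  0.16 ]
[-1.131, -1.128, 0.813] [-0.341, 0.377, 0.938] [ 0.424 -0.226  0.06 ]
[-1.111, -0.933, 0.827] [-0.341, 0.377, 0.938] [ 0.464 -0.222  0.057]
```

Request:
{"fn": "apply_moves", "kwargs": {"moves": [[-0.4,-0.3,-0.04,0,0,0.4,0],[-1,-0.75,-0.04,0,0,0.98,0],[-1,-0.75,-0.04,0,0,0.98,0],[-1,-0.75,-0.04,0,0,0.98,0],[-1,-0.75,-0.04,0,0,0.98,0],[-1,-0.75,-0.04,0,0,0.98,0],[-1,-0.75,-0.04,0,0,0.98,0],[-1,-0.75,-0.04,0,0,0.98,0],[-1,-0.75,-0.04,0,0,0.98,0],[-1,-0.75,-0.04,0,0,0.98,0],[-1,-0.75,-0.04,0,0,0.98,0]]}}

```text
time_s: 2.9
tool_pos: [0.5, -0.2001, 0.2307]
tool_rot: [180.0, -0.0, 5.8]
force: [-0.4, -0.1, -0.6]
grip_width: 0.0074
grasp_force: 0.0
```

```bash
python3 - <<'E'
from plan import *
Q=rot('tea',40)
o=env.get_obs();print(o['qpos'].round(1),o['tool_pos'],o['tool_rot'],o['grip_width'])
rows([(bx('tea',-.15,.2),Q),(bx('tea',-.15,.16),Q),(bx('tea',-.13,.06),Q),(pull('tea',0,40)-[0,0,.008],Q)])
E
```

```text
[ 10.5   4.5   9.   98.7  -0.7  76.8 -64.6] [ 0.50001855 -0.20005358  0.2307091 ] [ 1.79990217e+02 -1.64430770e-02  5.76011093e+00] 0.007365328768451695
[-0.489, 0.092, 0.153] [-0.0, 0.465, 0.001] [ 0.405 -0.228  0.2  ]
[-0.489, 0.092, 0.353] [-0.0, 0.465, 0.001] [ 0.405 -0.228  0.16 ]
[-0.389, 0.092, 0.853] [-0.0, 0.465, 0.001] [ 0.424 -0.226  0.06 ]
[-0.193, 0.092, 0.868] [-0.0, 0.465, 0.001] [ 0.464 -0.222  0.057]
```

Request:
{"fn": "apply_moves", "kwargs": {"moves": [[-0.25,0.05,0.08,0,0.2,0,0],[-0.49,0.09,0.15,0,0.465,0,0],[-0.49,0.09,0.15,0,0.465,0,0],[-0.49,0.09,0.15,0,0.465,0,0],[-0.49,0.09,0.15,0,0.465,0,0],[-0.49,0.09,0.35,0,0.465,0,0],[-0.49,0.09,0.35,0,0.465,0,0],[-0.44,0.09,0.6,0,0.465,0,0],[-0.39,0.09,0.85,0,0.465,0,0],[-0.39,0.09,0.85,0,0.465,0,0]]}}

```text
time_s: 3.9
tool_pos: [0.4222, -0.2257, 0.067]
tool_rot: [179.8, -39.6, 6.3]
force: [0.5, 0.1, -1.0]
grip_width: 0.0005
grasp_force: 0.0
```

```bash
python3 - <<'E'
from plan import *
Q=rot('tea',40)
o=env.get_obs();print(o['qpos'].round(1),o['tool_pos'],o['tool_rot'],o['grip_width'])
rows([(pull('tea',0,40)-[0,0,.008],Q)])
a=viewer.read_camera('scene')[150:300,100:400]; s=viewer.read_camera('side')[100:360,130:430]
cv2.imwrite('pics/a1.png',np.vstack([cv2.resize(a,(520,260)),cv2.resize(s,(520,340))])[:,:,::-1])
E
```

```text
[ 80.2  -5.8 -30.8 140.2 -64.7  38.5  15.9] [ 0.422197  -0.2256846  0.0670281] [179.75835151 -39.57227243   6.29547013] 0.00048775960723885354
[0.128, 0.005, 0.17] [-0.002, 0.005, 0.005] [ 0.464 -0.222  0.057]
```

View pics/a1.png

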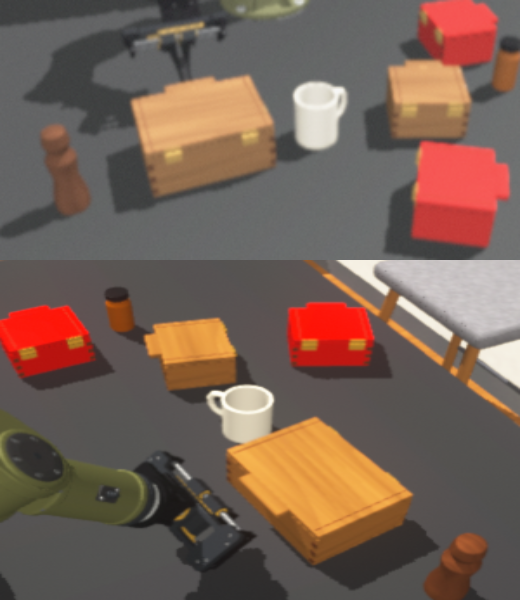

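The picture shows the shut fingers in front of the tea pull (about (185,85) in the top crop), with nothing disturbed. Next I move in under the pull.

Request:
{"fn": "apply_moves", "kwargs": {"moves": [[0.06,0.0,0.09,0,0,0,0],[0.13,0.0,0.17,0,0,0,0],[0.13,0.0,0.17,0,0,0,0]]}}

```text
time_s: 4.3
tool_pos: [0.4656, -0.2236, 0.0603]
tool_rot: [179.6, -39.7, 6.2]
force: [0.3, -0.4, 0.1]
grip_width: 0.0003
grasp_force: 0.0
```

```bash
python3 - <<'E'
from plan import *
Q=rot('tea',40)
o=env.get_obs();print(o['qpos'].round(1),o['tool_pos'],o['tool_rot'],o['force'])
rows([(pull('tea',0,40)-[0,0,.008],Q)]+[(pull('tea',t,40),Q) for t in np.arange(0,1.71,.1)])
E
```

```text
[ 76.9  -0.8 -33.9 137.3 -65.7  32.2  13.3] [ 0.46563859 -0.22361967  0.06032985] [179.64836706 -39.69206632   6.24658701] [ 0.31350806 -0.36334926  0.12129512]
[-0.018, -0.008, 0.006] [0.0, 0.004, 0.005] [ 0.464 -0.222  0.057]
[0.008, -0.008, -0.025] [0.0, 0.004, 0.005] [ 0.464 -0.222  0.065]
[0.065, -0.008, -0.087] [0.0, 0.004, 0.005] [ 0.464 -0.222  0.082]
[0.129, -0.007, -0.144] [0.0, 0.004, 0.005] [ 0.467 -0.222  0.099]
[0.197, -0.007, -0.194] [0.0, 0.004, 0.005] [ 0.471 -0.221  0.115]
[0.271, -0.006, -0.236] [0.0, 0.004, 0.005] [ 0.477 -0.221  0.131]
[0.348, -0.005, -0.272] [0.0, 0.004, 0.005] [ 0.484 -0.22   0.147]
[0.429, -0.005, -0.299] [0.0, 0.004, 0.005] [ 0.493 -0.219  0.161]
[0.511, -0.004, -0.318] [0.0, 0.004, 0.005] [ 0.503 -0.218  0.175]
[0.596, -0.004, -0.329] [0.0, 0.004, 0.005] [ 0.515 -0.217  0.187]
[0.678, -0.003, -0.332] [0.0, 0.004, 0.005] [ 0.527 -0.216  0.198]
[0.754, -0.003, -0.326] [0.0, 0.004, 0.005] [ 0.539 -0.215  0.207]
[0.829, -0.002, -0.313] [0.0, 0.004, 0.005] [ 0.553 -0.213  0.214]
[0.902, -0.001, -0.293] [0.0, 0.004, 0.005] [ 0.566 -0.212  0.221]
[0.973, -0.001, -0.265] [0.0, 0.004, 0.005] [ 0.581 -0.211  0.225]
[1.04, -0.0, -0.231] [0.0, 0.004, 0.005] [ 0.595 -0.209  0.229]
[1.104, 0.0, -0.189] [0.0, 0.004, 0.005] [ 0.61  -0.208  0.231]
[1.164, 0.0, -0.142] [0.0, 0.004, 0.005] [ 0.626 -0.206  0.231]
[1.218, 0.001, -0.089] [0.0, 0.004, 0.005] [ 0.641 -0.205  0.23 ]
```

Request:
{"fn": "apply_moves", "kwargs": {"moves": [[0.0,0,-0.02,0,0,0,0],[0.03,0,-0.055,0,0,0,0],[0.065,0,-0.087,0,0,0,0],[0.097,0,-0.116,0,0,0,0],[0.129,0,-0.144,0,0,0,0],[0.163,0,-0.17,0,0,0,0],[0.197,0,-0.194,0,0,0,0],[0.234,0,-0.216,0,0,0,0],[0.271,0,-0.236,0,0,0,0],[0.31,0,-0.255,0,0,0,0],[0.348,0,-0.272,0,0,0,0],[0.348,0,-0.272,0,0,0,0]]}}

```text
time_s: 5.5
tool_pos: [0.4837, -0.2214, 0.1468]
tool_rot: [179.7, -39.7, 6.1]
force: [-0.9, -0.4, 0.2]
grip_width: 0.0001
grasp_force: 0.5
```

```bash
python3 - <<'E'
from plan import *
Q=rot('tea',40)
o=env.get_obs();print(o['qpos'].round(1),o['tool_pos'],o['tool_rot'],o['force'])
rows([(pull('tea',t,40),Q) for t in np.arange(.5,1.81,.1)])
a=viewer.read_camera('scene')[130:300,100:400]; s=viewer.read_camera('side')[100:360,130:430]
cv2.imwrite('pics/a2.png',np.vstack([cv2.resize(a,(520,260)),cv2.resize(s,(520,340))])[:,:,::-1])
E
```

```text
[ 78.  -10.6 -34.8 132.  -56.7  42.2  -2.9] [ 0.48373858 -0.22141807  0.14681441] [179.68349234 -39.68672754   6.10305857] [-0.93416612 -0.44382791  0.16572908]
[0.002, -0.006, 0.003] [0.001, 0.004, 0.004] [ 0.484 -0.22   0.147]
[0.082, -0.006, -0.025] [0.001, 0.004, 0.004] [ 0.493 -0.219  0.161]
[0.165, -0.005, -0.044] [0.001, 0.004, 0.004] [ 0.503 -0.218  0.175]
[0.249, -0.005, -0.055] [0.001, 0.004, 0.004] [ 0.515 -0.217  0.187]
[0.332, -0.004, -0.057] [0.001, 0.004, 0.004] [ 0.527 -0.216  0.198]
[0.408, -0.004, -0.052] [0.001, 0.004, 0.004] [ 0.539 -0.215  0.207]
[0.482, -0.003, -0.039] [0.001, 0.004, 0.004] [ 0.553 -0.213  0.214]
[0.556, -0.003, -0.018] [0.001, 0.004, 0.004] [ 0.566 -0.212  0.221]
[0.626, -0.003, 0.009] [0.001, 0.004, 0.004] [ 0.581 -0.211  0.225]
[0.694, -0.002, 0.044] [0.001, 0.004, 0.004] [ 0.595 -0.209  0.229]
[0.758, -0.002, 0.085] [0.001, 0.004, 0.004] [ 0.61  -0.208  0.231]
[0.817, -0.002, 0.132] [0.001, 0.004, 0.004] [ 0.626 -0.206  0.231]
[0.872, -0.002, 0.185] [0.001, 0.004, 0.004] [ 0.641 -0.205  0.23 ]
[0.921, -0.001, 0.243] [0.001, 0.004, 0.004] [ 0.656 -0.203  0.227]
```

View pics/a2.png

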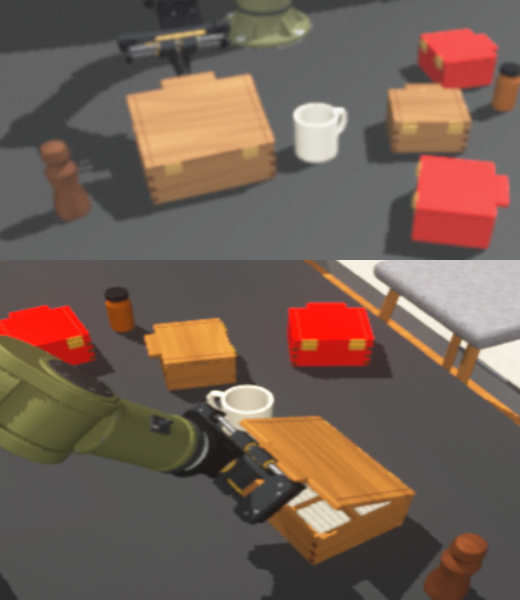

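The tea lid is rising (pull at about (285,480) in the lower crop) and the box has not moved. I continue up the arc, slowing near upright.

Request:
{"fn": "apply_moves", "kwargs": {"moves": [[0.04,0,-0.013,0,0,0,0],[0.082,0,-0.025,0,0,0,0],[0.123,0,-0.036,0,0,0,0],[0.165,0,-0.044,0,0,0,0],[0.207,0,-0.05,0,0,0,0],[0.249,0,-0.055,0,0,0,0],[0.29,0,-0.057,0,0,0,0],[0.332,0,-0.057,0,0,0,0],[0.37,0,-0.055,0,0,0,0],[0.408,0,-0.052,0,0,0,0],[0.445,0,-0.046,0,0,0,0],[0.482,0,-0.039,0,0,0,0],[0.519,0,-0.029,0,0,0,0],[0.556,0,-0.018,0,0,0,0],[0.591,0,-0.005,0,0,0,0],[0.626,0,0.009,0,0,0,0],[0.649,0,0.02,0,0,0,0],[0.671,0,0.032,0,0,0,0],[0.683,0,0.038,0,0,0,0],[0.694,0,0.044,0,0,0,0]]}}

```text
time_s: 7.6
tool_pos: [0.5945, -0.2095, 0.2267]
tool_rot: [179.8, -39.6, 6.0]
force: [0.2, -1.4, 0.9]
grip_width: 0.0005
grasp_force: 0.1
```

Request:
{"fn": "apply_moves", "kwargs": {"moves": [[0.012,0,0.007,0,0,0,0],[0.024,0,0.015,0,0,0,0],[0.036,0,0.022,0,0,0,0],[0.048,0,0.03,0,0,0,0],[0.06,0,0.038,0,0,0,0],[0.072,0,0.047,0,0,0,0],[0.084,0,0.056,0,0,0,0],[0.096,0,0.065,0,0,0,0],[0.108,0,0.075,0,0,0,0],[0.119,0,0.085,0,0,0,0],[0.13,0,0.096,0,0,0,0],[0.141,0,0.107,0,0,0,0],[0.152,0,0.118,0,0,0,0],[0.163,0,0.129,0,0,0,0],[0.174,0,0.14,0,0,0,0],[0.174,0,0.14,0,0,0,0],[0.174,0,0.14,0,0,0,0]]}}

```text
time_s: 9.3
tool_pos: [0.6389, -0.2048, 0.2274]
tool_rot: [179.8, -39.6, 6.0]
force: [0.1, 0.4, -0.4]
grip_width: 0.0005
grasp_force: 0.0
```

```bash
python3 - <<'E'
from plan import *
o=env.get_obs();print(o['qpos'].round(1),o['tool_pos'],o['tool_rot'],o['force'])
a=viewer.read_camera('scene')[130:300,100:400]; s=viewer.read_camera('side')[100:360,130:430]
cv2.imwrite('pics/a3.png',np.vstack([cv2.resize(a,(520,260)),cv2.resize(s,(520,340))])[:,:,::-1])
E
```

```text
[ 74.7   1.1 -48.4 112.9 -33.5  36.3 -35.5] [ 0.63886452 -0.20481164  0.22735597] [179.83367414 -39.59194067   5.97210887] [ 0.08511308  0.37070808 -0.37697277]
```

View pics/a3.png

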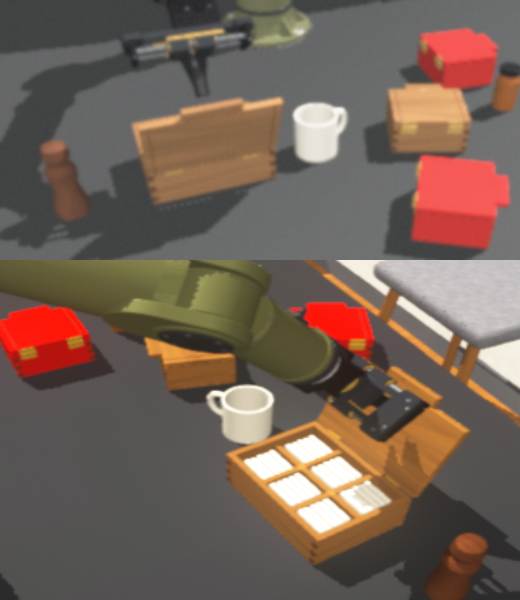

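Tea lid leans open at its stop, with the box and bystanders unmoved. I back off and go across to the sugar box.

```bash
python3 - <<'E'
from plan import *
Q=rot('sugar',10)
rows([(np.array([.58,-.2,.25]),rot('tea',40)),(np.array([.5,-.15,.28]),rot('tea',10)),(np.array([.45,.05,.28]),Q),(bx('sugar',-.13,.22,-.01),Q)])
E
```

```text
[-0.151, -0.055, -0.272] [0.0, 0.005, 0.002] [ 0.58 -0.2   0.25]
[-0.342, -0.344, -0.625] [0.001, -0.344, 0.002] [ 0.5  -0.15  0.28]
[-0.454, -1.364, -0.721] [-0.096, -0.341, 0.213] [0.45 0.05 0.28]
[-0.661, -2.217, -0.506] [-0.096, -0.341, 0.213] [0.428 0.219 0.22 ]
```

Request:
{"fn": "apply_moves", "kwargs": {"moves": [[-0.15,-0.05,-0.27,0,0,0,0],[-0.15,-0.05,-0.27,0,0,0,0],[-0.34,-0.2,-0.62,0,-0.1,0,0],[-0.34,-0.34,-0.62,0,-0.2,0,0],[-0.34,-0.34,-0.62,0,-0.34,0,0],[-0.36,-0.5,-0.65,0,-0.34,0,0],[-0.38,-0.7,-0.68,0,-0.34,0,0],[-0.4,-0.85,-0.7,0,-0.34,0,0],[-0.42,-1,-0.7,0,-0.34,0,0],[-0.42,-1,-0.7,0,-0.34,0,0]]}}

```text
time_s: 10.4
tool_pos: [0.465, -0.0145, 0.2814]
tool_rot: [179.9, -10.4, 6.6]
force: [0.2, 1.0, -0.2]
grip_width: 0.0003
grasp_force: 0.0
```

```bash
python3 - <<'E'
from plan import *
o=env.get_obs();print(o['qpos'].round(1),o['tool_pos'],o['tool_rot'],o['force'])
Q=rot('sugar',10)
rows([(bx('sugar',-.13,.22,-.01),Q),(bx('sugar',-.13,.16,-.01),rot('sugar',35))])
E
```

```text
[ 52.1 -17.2 -42.1 109.1 -14.9  74.1 -70.3] [ 0.46503301 -0.01450066  0.28139401] [179.88148497 -10.39285559   6.56504719] [ 0.20905552  0.98959685 -0.16898088]
[-0.104, -1.182, 0.291] [-0.041, -0.005, 0.235] [0.428 0.219 0.22 ]
[-0.158, -1.183, 0.586] [-0.092, 0.283, 0.223] [0.428 0.219 0.16 ]
```

Request:
{"fn": "apply_moves", "kwargs": {"moves": [[-0.02,-0.2,0.05,-0.01,0,0.08,0],[-0.04,-0.4,0.1,-0.02,0,0.16,0],[-0.06,-0.6,0.15,-0.04,0,0.23,0],[-0.08,-0.8,0.2,-0.04,0,0.23,0],[-0.1,-1,0.25,-0.04,0,0.23,0],[-0.1,-1,0.25,-0.04,0,0.23,0]]}}

```text
time_s: 11.0
tool_pos: [0.432, 0.1828, 0.227]
tool_rot: [-179.9, -10.3, -13.6]
force: [0.1, -1.6, 0.5]
grip_width: 0.0006
grasp_force: 0.0
```

```bash
python3 - <<'E'
from plan import *
o=env.get_obs();print(o['qpos'].round(1),o['tool_pos'],o['tool_rot'],o['force'])
Q=rot('sugar',35)
rows([(bx('sugar',-.12,.16,-.01),Q),(bx('sugar',-.12,.06,-.01),Q)])
s=viewer.read_camera('side')
cv2.imwrite('pics/a4.png',s[:,:,::-1])
E
```

```text
[  29.2  -14.2  -52.   112.1   -5.6   68.4 -124.7] [0.43200908 0.18282077 0.22698039] [-179.90942256  -10.29252933  -13.60905133] [ 0.13725546 -1.55739354  0.46363017]
[-0.071, -0.171, 0.328] [-0.003, 0.287, 0.004] [0.438 0.217 0.16 ]
[-0.161, -0.17, 0.82] [-0.003, 0.287, 0.004] [0.438 0.217 0.06 ]
```

View pics/a4.png

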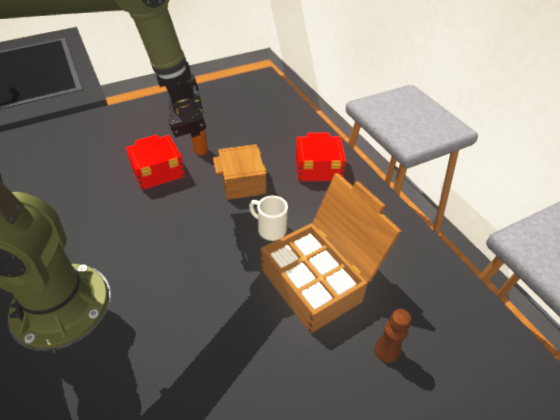

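Tea lid still open; the hand is above and in front of the sugar box (pull at about (218,165)), clear of the red box and jar. Next I tilt and descend, watching joint 7.

Request:
{"fn": "apply_moves", "kwargs": {"moves": [[-0.03,-0.08,0.1,0,0.09,0,0],[-0.05,-0.17,0.2,0,0.18,0,0],[-0.07,-0.17,0.33,0,0.287,0,0],[-0.07,-0.17,0.33,0,0.287,0,0],[-0.07,-0.17,0.33,0,0.287,0,0]]}}

```text
time_s: 11.55
tool_pos: [0.462, 0.2032, 0.1628]
tool_rot: [179.8, -33.0, -13.4]
force: [-0.9, -1.0, 0.1]
grip_width: 0.0007
grasp_force: 0.0
```

```bash
python3 - <<'E'
from plan import *
o=env.get_obs();print(o['qpos'].round(1),o['tool_pos'],o['tool_rot'],o['force'])
Q=rot('sugar',35)
rows([(bx('sugar',-.12,.06,-.01),Q),(pull('sugar',0,35,dy=-.01)-[0,0,.008],Q)])
E
```

```text
[  17.7  -17.2  -56.5  126.9   17.3   43.8 -154.2] [0.46203358 0.20323977 0.162789  ] [179.7967442  -33.03751639 -13.43462747] [-0.93418575 -0.99127542  0.11063823]
[-0.392, -0.039, 0.358] [-0.001, 0.023, 0.005] [0.438 0.217 0.06 ]
[-0.253, -0.037, 0.557] [-0.001, 0.023, 0.005] [0.482 0.206 0.042]
```

Joint 7 is at its range. I lift, turn the hand half a turn the other way (the shut fingers are symmetric) and come back.

```bash
cat >> plan.py <<'E'
def rotf(b,tau): return rot(b,tau)*R.from_euler('z',180,degrees=True)
E
python3 - <<'E'
from plan import *
P=np.array([.46,.17,.25]); Q=rot('sugar',0)
rows([(P,Q),(P,Q*R.from_euler('z',-70,degrees=True))])
cur=(P,Q*R.from_euler('z',-70,degrees=True)); rows([(P,Q*R.from_euler('z',-150,degrees=True))],cur)
E
```

```text
[0.262, 0.165, -0.349] [0.0, -0.384, 0.006] [0.46 0.17 0.25]
[0.262, 0.165, -0.349] [0.235, -0.334, -0.785] [0.46 0.17 0.25]
[0.0, 0.0, 0.0] [0.0, 0.0, -0.931] [0.46 0.17 0.25]
```

Request:
{"fn": "apply_moves", "kwargs": {"moves": [[0.1,0.06,-0.15,0,-0.15,0,0],[0.2,0.12,-0.3,0,-0.3,0,0],[0.26,0.165,-0.35,0,-0.384,0,0],[0.26,0.165,-0.35,0,-0.384,0,0],[0.26,0.165,-0.35,0,-0.384,0,0],[0.26,0.165,-0.35,0.235,-0.334,-0.785,0],[0.26,0.165,-0.35,0.235,-0.334,-0.785,0],[0.26,0.165,-0.35,0.235,-0.334,-0.785,0],[0.26,0.165,-0.35,0.235,-0.334,-0.785,0],[0.26,0.165,-0.35,0.235,-0.334,-0.785,0],[0.26,0.165,-0.35,0.235,-0.334,-0.785,0],[0.26,0.165,-0.35,0.235,-0.334,-0.785,0],[0.26,0.165,-0.35,0.235,-0.334,-0.785,0],[0.26,0.165,-0.35,0.235,-0.334,-0.785,0]]}}

```text
time_s: 12.95
tool_pos: [0.4605, 0.1703, 0.2514]
tool_rot: [179.9, -0.2, 56.0]
force: [0.6, -0.3, 0.7]
grip_width: 0.0003
grasp_force: 0.0
```

Request:
{"fn": "apply_moves", "kwargs": {"moves": [[0,0,0,0,0,-0.93,0],[0,0,0,0,0,-0.93,0],[0,0,0,0,0,-0.93,0],[0,0,0,0,0,-0.93,0],[0,0,0,0,0,-0.93,0],[0,0,0,0,0,-0.93,0],[0,0,0,0,0,-0.93,0],[0,0,0,0,0,-0.93,0],[0,0,0,0,0,-0.93,0],[0,0,0,0,0,-0.93,0]]}}

```text
time_s: 13.95
tool_pos: [0.46, 0.1711, 0.2509]
tool_rot: [179.8, 0.1, 136.0]
force: [-0.3, -1.3, -0.4]
grip_width: 0.0006
grasp_force: 0.0
```

```bash
python3 - <<'E'
from plan import *
o=env.get_obs();print(o['qpos'].round(1),o['tool_pos'],o['tool_rot'],o['force'])
Q=rotf('sugar',35)
rows([(bx('sugar',-.13,.22,-.01),rotf('sugar',0)),(bx('sugar',-.12,.16,-.01),Q)])
E
```

```text
[ 11.9  -0.8 -34.7 101.7  -0.5  78.8  23.3] [0.46000074 0.17105068 0.25090707] [1.79836728e+02 6.56168957e-02 1.36041943e+02] [-0.28616454 -1.27040278 -0.44911634]
[0.282, 0.062, 0.154] [0.002, 0.001, -0.349] [0.428 0.219 0.22 ]
[0.239, 0.086, 0.455] [-0.105, -0.397, -0.338] [0.438 0.217 0.16 ]
```

Request:
{"fn": "apply_moves", "kwargs": {"moves": [[0.14,0.03,0.08,0,0,-0.1,0],[0.28,0.06,0.15,0,0,-0.2,0],[0.28,0.06,0.15,0,0,-0.349,0],[0.28,0.06,0.15,0,0,-0.349,0],[0.26,0.075,0.25,-0.03,-0.1,-0.347,0],[0.25,0.085,0.35,-0.06,-0.2,-0.345,0],[0.24,0.085,0.4,-0.08,-0.3,-0.342,0],[0.24,0.086,0.455,-0.105,-0.397,-0.338,0],[0.24,0.086,0.455,-0.105,-0.397,-0.338,0],[0.24,0.086,0.455,-0.105,-0.397,-0.338,0]]}}

```text
time_s: 14.95
tool_pos: [0.4368, 0.2173, 0.1597]
tool_rot: [-180.0, 35.0, 166.1]
force: [0.2, -0.5, 0.5]
grip_width: 0.0008
grasp_force: 0.0
```

```bash
python3 - <<'E'
from plan import *
o=env.get_obs();print(o['qpos'].round(1),o['tool_pos'],o['tool_rot'],o['force'])
Q=rotf('sugar',35)
rows([(bx('sugar',-.12,.06,-.01),Q),(bx('sugar',-.12,.045,-.01),Q),(pull('sugar',0,35,dy=-.01)-[0,0,.008],Q)])
E
```

```text
[  6.  -16.7 -51.8 129.   23.9  45.9  14.9] [0.43681732 0.21730284 0.15968465] [-179.95911558   34.96259136  166.07963897] [ 0.21620433 -0.48499061  0.52489997]
[0.281, -0.001, 0.412] [0.0, -0.0, 0.001] [0.438 0.217 0.06 ]
[0.324, -0.001, 0.473] [0.0, -0.0, 0.001] [0.438 0.217 0.045]
[0.149, -0.001, 0.615] [0.0, -0.0, 0.001] [0.482 0.206 0.042]
```

Request:
{"fn": "apply_moves", "kwargs": {"moves": [[0.07,0,0.1,0,0,0,0],[0.14,0,0.2,0,0,0,0],[0.21,0,0.31,0,0,0,0],[0.28,0,0.41,0,0,0,0],[0.324,0,0.473,0,0,0,0],[0.324,0,0.473,0,0,0,0]]}}

```text
time_s: 15.55
tool_pos: [0.441, 0.2177, 0.045]
tool_rot: [179.8, 34.8, 165.6]
force: [0.6, -0.9, 3.2]
grip_width: 0.0008
grasp_force: 0.0
```

```bash
python3 - <<'E'
from plan import *
o=env.get_obs();print(o['qpos'].round(1),o['tool_pos'],o['tool_rot'],o['force'])
Q=rotf('sugar',35)
rows([(pull('sugar',0,35,dy=-.01)-[0,0,.008],Q)])
a=viewer.read_camera('scene')[130:300,200:500]; s=viewer.read_camera('side')[80:300,100:360]
cv2.imwrite('pics/a5.png',np.vstack([cv2.resize(a,(440,250)),cv2.resize(s,(440,350))])[:,:,::-1])
E
```

```text
[ 15.1   4.7 -67.7 134.1  57.1  44.1 -18.9] [0.44102411 0.21773622 0.04501477] [179.78862784  34.82901638 165.62284927] [ 0.56853514 -0.85766327  3.17628332]
[-0.164, -0.008, 0.134] [-0.0, -0.002, -0.004] [0.482 0.206 0.042]
```

View pics/a5.png

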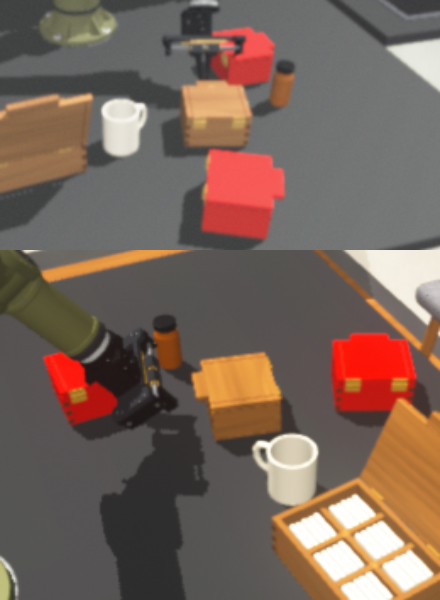

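The fingers are in front of the sugar pull, close to the red box but apparently clear. I slide in under the pull, away from the red box.

Request:
{"fn": "apply_moves", "kwargs": {"moves": [[-0.08,0,0.07,0,0,0,0],[-0.16,0,0.134,0,0,0,0],[-0.16,0,0.134,0,0,0,0]]}}

```text
time_s: 15.95
tool_pos: [0.4817, 0.2058, 0.0415]
tool_rot: [179.9, 34.9, 165.6]
force: [-0.5, -0.7, 0.5]
grip_width: 0.0003
grasp_force: 0.0
```

```bash
python3 - <<'E'
from plan import *
Q=rotf('sugar',35)
o=env.get_obs();print(o['qpos'].round(1),o['tool_pos'],o['tool_rot'],o['force'])
rows([(pull('sugar',t,35,dy=-.01),Q) for t in np.arange(0,1.81,.1)])
E
```

```text
[ 15.9   9.7 -64.  131.8  63.2  44.3 -18.5] [0.48174672 0.20583314 0.04150637] [179.90742146  34.92496067 165.64110905] [-0.53505766 -0.69063997  0.5059971 ]
[-0.023, -0.0, -0.035] [-0.001, -0.001, -0.003] [0.482 0.206 0.05 ]
[-0.064, -0.0, -0.088] [-0.001, -0.001, -0.003] [0.482 0.206 0.063]
[-0.111, 0.0, -0.137] [-0.001, -0.001, -0.003] [0.484 0.205 0.077]
[-0.162, 0.0, -0.181] [-0.001, -0.001, -0.003] [0.487 0.204 0.09 ]
[-0.217, 0.0, -0.22] [-0.001, -0.001, -0.003] [0.492 0.203 0.102]
[-0.276, 0.001, -0.253] [-0.001, -0.001, -0.003] [0.498 0.202 0.115]
[-0.338, 0.001, -0.28] [-0.001, -0.001, -0.003] [0.504 0.2   0.126]
[-0.402, 0.001, -0.3] [-0.001, -0.001, -0.003] [0.512 0.198 0.137]
[-0.468, 0.002, -0.314] [-0.001, -0.001, -0.003] [0.521 0.196 0.147]
[-0.535, 0.002, -0.322] [-0.001, -0.001, -0.003] [0.531 0.193 0.156]
[-0.599, 0.002, -0.323] [-0.001, -0.001, -0.003] [0.541 0.191 0.163]
[-0.657, 0.003, -0.318] [-0.001, -0.001, -0.003] [0.551 0.189 0.169]
[-0.715, 0.003, -0.307] [-0.001, -0.001, -0.003] [0.561 0.186 0.174]
[-0.771, 0.003, -0.29] [-0.001, -0.001, -0.003] [0.572 0.183 0.177]
[-0.825, 0.003, -0.268] [-0.001, -0.001, -0.003] [0.583 0.18  0.18 ]
[-0.876, 0.004, -0.24] [-0.001, -0.001, -0.003] [0.594 0.178 0.181]
[-0.925, 0.004, -0.208] [-0.001, -0.001, -0.003] [0.606 0.175 0.182]
[-0.97, 0.004, -0.171] [-0.001, -0.001, -0.003] [0.617 0.172 0.181]
[-1.011, 0.005, -0.129] [-0.001, -0.001, -0.003] [0.628 0.169 0.178]
```

Request:
{"fn": "apply_moves", "kwargs": {"moves": [[-0.023,0,-0.035,0,0,0,0],[-0.043,0,-0.062,0,0,0,0],[-0.064,0,-0.088,0,0,0,0],[-0.087,0,-0.113,0,0,0,0],[-0.111,0,-0.137,0,0,0,0],[-0.136,0,-0.16,0,0,0,0],[-0.162,0,-0.181,0,0,0,0],[-0.189,0,-0.201,0,0,0,0],[-0.217,0,-0.22,0,0,0,0],[-0.246,0,-0.237,0,0,0,0],[-0.276,0,-0.253,0,0,0,0],[-0.307,0,-0.267,0,0,0,0],[-0.338,0,-0.28,0,0,0,0],[-0.37,0,-0.29,0,0,0,0],[-0.402,0,-0.3,0,0,0,0],[-0.402,0,-0.3,0,0,0,0]]}}

```text
time_s: 17.55
tool_pos: [0.5094, 0.2005, 0.1368]
tool_rot: [180.0, 35.0, 166.2]
force: [-0.3, 0.1, 0.2]
grip_width: 0.0003
grasp_force: 0.2
```

```bash
python3 - <<'E'
from plan import *
Q=rotf('sugar',35)
o=env.get_obs();print(o['qpos'].round(1),o['tool_pos'],o['tool_rot'],o['force'])
rows([(pull('sugar',t,35,dy=-.01),Q) for t in np.arange(.7,1.81,.1)])
a=viewer.read_camera('scene')[130:300,200:500]; s=viewer.read_camera('side')[80:300,100:360]
cv2.imwrite('pics/a6.png',np.vstack([cv2.resize(a,(440,250)),cv2.resize(s,(440,350))])[:,:,::-1])
E
```

```text
[ 22.1  -6.  -61.9 125.7  35.6  41.2  11.6] [0.50941912 0.20053454 0.13680101] [179.98953168  35.01608771 166.17208743] [-0.31054425  0.07912741  0.15334848]
[-0.014, -0.008, 0.01] [0.001, 0.0, 0.002] [0.512 0.198 0.137]
[-0.08, -0.008, -0.004] [0.001, 0.0, 0.002] [0.521 0.196 0.147]
[-0.147, -0.008, -0.012] [0.001, 0.0, 0.002] [0.531 0.193 0.156]
[-0.211, -0.009, -0.012] [0.001, 0.0, 0.002] [0.541 0.191 0.163]
[-0.269, -0.009, -0.007] [0.001, 0.0, 0.002] [0.551 0.189 0.169]
[-0.327, -0.009, 0.004] [0.001, 0.0, 0.002] [0.561 0.186 0.174]
[-0.383, -0.009, 0.021] [0.001, 0.0, 0.002] [0.572 0.183 0.177]
[-0.437, -0.009, 0.043] [0.001, 0.0, 0.002] [0.583 0.18  0.18 ]
[-0.488, -0.009, 0.071] [0.001, 0.0, 0.002] [0.594 0.178 0.181]
[-0.537, -0.01, 0.103] [0.001, 0.0, 0.002] [0.606 0.175 0.182]
[-0.582, -0.01, 0.14] [0.001, 0.0, 0.002] [0.617 0.172 0.181]
[-0.623, -0.01, 0.182] [0.001, 0.0, 0.002] [0.628 0.169 0.178]
```

View pics/a6.png

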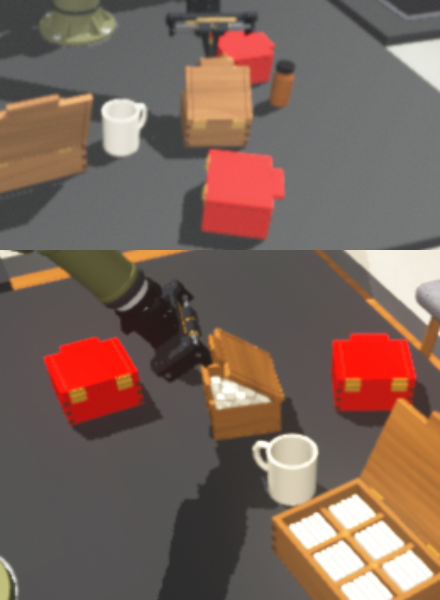

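The sugar lid is rising with the box in place. I continue past upright, slowly at the end.

Request:
{"fn": "apply_moves", "kwargs": {"moves": [[-0.04,0,0.003,0,0,0,0],[-0.08,0,-0.004,0,0,0,0],[-0.113,0,-0.009,0,0,0,0],[-0.147,0,-0.012,0,0,0,0],[-0.18,0,-0.013,0,0,0,0],[-0.211,0,-0.012,0,0,0,0],[-0.24,0,-0.01,0,0,0,0],[-0.269,0,-0.007,0,0,0,0],[-0.298,0,-0.002,0,0,0,0],[-0.327,0,0.004,0,0,0,0],[-0.355,0,0.012,0,0,0,0],[-0.383,0,0.021,0,0,0,0],[-0.401,0,0.028,0,0,0,0],[-0.419,0,0.036,0,0,0,0],[-0.428,0,0.04,0,0,0,0],[-0.437,0,0.043,0,0,0,0],[-0.445,0,0.047,0,0,0,0],[-0.453,0,0.052,0,0,0,0],[-0.461,0,0.056,0,0,0,0],[-0.47,0,0.06,0,0,0,0]]}}

```text
time_s: 19.65
tool_pos: [0.59, 0.1806, 0.1798]
tool_rot: [-179.9, 35.0, 166.3]
force: [-0.2, 0.3, -0.5]
grip_width: 0.0006
grasp_force: 0.0
```

Request:
{"fn": "apply_moves", "kwargs": {"moves": [[-0.008,0,0.005,0,0,0,0],[-0.016,0,0.01,0,0,0,0],[-0.024,0,0.015,0,0,0,0],[-0.032,0,0.02,0,0,0,0],[-0.04,0,0.026,0,0,0,0],[-0.048,0,0.031,0,0,0,0],[-0.056,0,0.036,0,0,0,0],[-0.067,0,0.043,0,0,0,0],[-0.08,0,0.053,0,0,0,0],[-0.09,0,0.062,0,0,0,0],[-0.1,0,0.07,0,0,0,0],[-0.112,0,0.08,0,0,0,0],[-0.125,0,0.092,0,0,0,0],[-0.125,0,0.092,0,0,0,0],[-0.125,0,0.092,0,0,0,0],[0.1,0,-0.05,0,0,0,0],[0.3,0,-0.3,0,0,0,0],[0.4,0,-0.5,0,0,0,0],[0.4,0,-0.5,0,0,0,0],[0.4,0,-0.5,0,0,0,0]]}}

```text
time_s: 21.65
tool_pos: [0.4693, 0.213, 0.2167]
tool_rot: [-180.0, 35.0, 166.6]
force: [-0.0, 0.4, -0.3]
grip_width: 0.0003
grasp_force: 0.0
```

```bash
python3 - <<'E'
from plan import *
o=env.get_obs();print(o['time_s'],o['tool_pos'],o['force'])
a=viewer.read_camera('scene')[120:300,100:420]; s=viewer.read_camera('side')[80:390,100:440]
cv2.imwrite('pics/a7.png',np.vstack([cv2.resize(a,(400,225)),cv2.resize(s,(400,365))])[:,:,::-1])
E
```

```text
21.65 [0.4692796  0.21295409 0.21668297] [-0.02154561  0.43413789 -0.34987212]
```

View pics/a7.png

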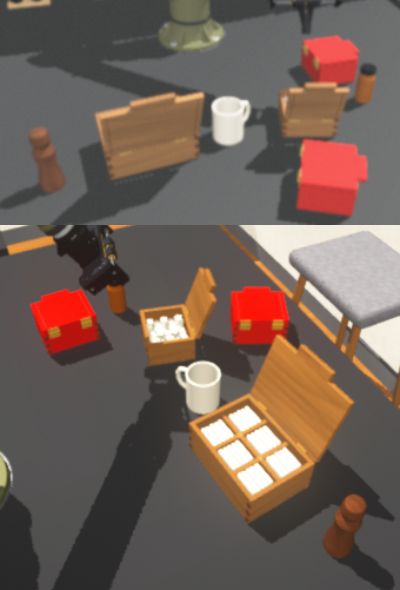

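Both lids lean open (tea at about (300,400), sugar at about (200,300) in the lower crop). Boxes, mug, jar and mill stand as before, and the arm is clear.

```bash
python3 -c "
from cell import env
print(env.sign_off())"
```

```text
the job is handed in; nothing more can be done
None
```

I opened both boxes: the tea and sugar lids each lean back on their hinge stops, the boxes, mug, jar and mill look unmoved in the last pictures, and the job was handed in at about 22 s.

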